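# Make up the second clamping stud of a cylinder-boring fixture

## Robot

A 6-joint arm with a two-finger parallel gripper is mounted at the origin on the work surface. World frame = base frame: x ahead of the robot, y to its left, z up, the work surface at z = 0. Lengths are in mm, angles in rad, forces in N, time in s.
With the tool pointing down it reaches from about 375 to 925 mm from the base axis. Payload 5.7 kg.
Tool frame: the origin (TCP) lies midway between the tips of the shut fingers; the grasp point (between the pads) lies behind it (r.grasp_offset is the z of the grasp point in the tool frame, in mm); z points along the fingers, y is the line along which they close (so a half turn about z gives the same grasp; the last joint's range is limited). The gripper opens to 85 mm and grips with 20 to 120 N. Pads are 22 mm wide; open, the fingers measure 114 mm over their backs; the gripper's body (76 mm by 85 mm) begins 54 mm behind the grasp point. The pads swing forward as they close: fully open they stand 13 mm farther back than shut.
Start: joints at [-1.387, 0.359, 1.51, -0, 1.272, -0.115], TCP at [176.609, -573.387, 231.267] pointing down, gripper open.
Joint ranges: [-2.97, 2.97], [-1.01, 2.36], [0.21, 2.38], [-0.96, 4.11], [0.2, 2.71], [-2.98, 2.98]. Speed limits (rad/s): [2.39, 2.39, 3.14, 3.14, 3.14, 3.14].

## Interface

Orientations are given as a unit quaternion [w, x, y, z].
In Python, from workcell import r gives the robot as it stands.
- The arm moves only by the tool servo_tool, never from a script. Its argument "deltas" is a list of rows, each a list of 3 entries, a list of its own where there are three numbers: the shift along the tool's x, y, z scaled (see below), then the turn, a rotation vector about the tool's x, y, z scaled (see below), then the closure, from 0 (fully open) to 1 (shut). In form: [[[x, y, z], [wx, wy, wz], grip], ...]. A call has 1 to 12 rows; each row shifts and turns the commanded pose from where the row before left it, along the tool's axes as they then stand; what a row does not reach is not made up. The controller multiplies each number of a shift by 100 mm and each number of a turn by 1.5 rad. A row lasts 1/10 s, in which the tool goes at most 50 mm and 8.59 degrees, less where a joint would pass 70% of its speed; a pose out of reach is approached as far as the arm can. A call with a number of a shift or a turn outside -1 to 1 is refused whole. A call with a gripper value outside its range is refused whole. The fingers move at their own pace and stop on an object; "newtons" is the grip in N (left out, the last holds). Time passes only in rows, so rows that do not move let the fingers close. It gives the time, the measured TCP pose, the force, the opening and the grip force at its end, in the units of the state.
- r.get_state(): the state, without advancing time (a new reading comes with each control period).
- r.get_image(name): name is "scene" or "top"; returns the picture (420x560x3 uint8, red, green, blue); there is no depth.
- r.camera_params(name): a dict with "fx", "fy", "cx", "cy" (pixels), "pose" (4x4, takes a point from camera to world coordinates). Camera axes: x right, y down, z forward; pixel columns grow to the right and rows downward; lengths in mm; the calibration is good to about 2 mm. A picture is of the moment at which its call begins. camera_params takes no time and is no camera call.
- r.job_done(): hands the job in; it is judged then, once.
The state is a dict: "t": time; "joint_positions": joint angles; "dq": joint speeds; "tau": joint torques, N m; "position": TCP position; "orientation": TCP orientation; "contact_force": force on the tool from outside, world axes, zero at the start; "wrist_torque": the same for the moment, N m; "width": opening from 0.0 (shut) to 1.0 (fully open); "grip_force": force on a finger pad.
Only numpy, scipy, OpenCV 4.12 (cv2) and the standard library are available. Lean on these libraries where they do the work, as an engineer would, in place of code of your own. Each camera call takes 0.05 s, during which the arm holds its last target. There are 200 camera calls.

## Task

Make up the bare stud of the clamping fixture like the finished one on the other side of the barrel: the tubular spacer first, then the plain thick washer, then the flanged bushing with its flange uppermost. Push each one gently down past the stud's spring balls until it sits fully home and flat, never pressing the stud down with more than 40 N, leave the nut and the piston on the bench where they are, and let go of everything.

Things in the scene. Friction and masses are not known exactly. Their poses are not given: they have to be found in the camera images.
- fixture: Clamping fixture: dark steel plate 130 x 290 x 20 mm lying on the bench, origin under its centre, x across and y along the plate, z up. In its middle a finned aluminium motorcycle barrel, 86 mm across, 48 mm above the plate. At +y the finished stud, at -y the bare stud in a slot. Free room beside the bare stud along x.
- slot_mid (a point): Middle of the bare stud's slot, at the height of the seat on which the spacer must rest (25 mm above the bench, 5 mm above the plate); axes as the fixture's. The bare stud itself is NOT measured: it is clamped upright anywhere along the slot, its axis up to 22 mm from this point along +x or -x (0 along y), to be found by feel or by sight. It stays there at permitted forces.
- tip_mid (a point): Point 60 mm above slot_mid: the height of the bare stud's tip. The stud is steel, 16 mm in diameter, with a 0.8 mm chamfer at the tip and a round foot 40 mm across (the seat). Two spring balls stand out of its sides along y, 42 mm above the seat, 21.5 mm over both: a ring must be pushed past them with roughly 5 to 20 N; its weight is not enough.
- cushion (a joint): How far the bare stud, with its foot (the seat), has sunk on the stiff cushion spring under it, in m: 0 unloaded, grows as the stud is pressed down, 12.5 N per mm (3.2 mm at the limit of 40 N). It springs back when let go, to less than 0.5 mm under the three parts.
- done_stud (a point): On the same fixture, the same point (seat height, stud axis) of the FINISHED stud on the other side of the barrel, 210 mm from slot_mid along y: it already carries its spacer, washer and bushing, all fixed. An example to look at.
- spacer_mid (a point): The spacer: steel tube 34 mm outer diameter, 19 mm bore, 22 mm tall, standing on end on the bench. The point is its centre, half-way up; z is its axis. Goes on first.
- washer_mid (a point): The washer: thick flat plain steel disc 54 mm outer diameter, 19 mm bore, 12 mm thick, lying flat on the bench. The point is its centre, half-way up; z is its axis. Goes on second.
- bushing_mid (a point): The flanged bushing: steel, 20 mm tall, bore 19 mm; lower barrel 30 mm diameter and 12 mm tall, on top a flange 44 mm diameter and 8 mm thick. Standing on the bench flange uppermost. The point is its centre, half-way up (10 mm); z is its axis, towards the flange. Goes on third, flange uppermost.
- hexnut: small dark six-sided nut, 28 mm across, 14 mm tall, lying on the bench among the parts; not used. Origin at its underside.
- piston: bare aluminium piston, 52 mm across, 48 mm tall, standing upright; not used. Origin at its underside.
Things that resemble listed ones, but are neither listed nor needed, are in the scene too. What is shaped like the part that bears washer_mid but orange is not meant.

How it is judged:
By the outcome, as a careful person would: the job done as asked, in the order asked, and still so for the second after the job is handed in, with the robot touching nothing.
It also fails if it takes over 72 s, if anything falls off the work surface, if the arm or the gripper's body presses on something with over 40 N, if the wrist force passes 120 N, or if a joint passes its speed limit or range.

## Working session

There is one attempt and no reset: what is moved stays moved. The work goes in short steps, Python scripts to look and compute and a tool call to move; the robot and the scene stay as the last step left them, time stands still between calls to the robot, and variables do not carry over. Pictures are saved under pics/ and viewed, at most 11 in all, crops included, and the job is handed in when it is done.

Besides the shell and the picture viewer there is one more tool, called after "Call:" in YAML: its name, and indented under it one key for each argument. servo_tool: Moves the arm, as the interface text tells. Its arguments: {"type":"object","properties":{"deltas":{"type":"array"},"newtons":{"type":"number"}},"required":["deltas"]}

```bash
mkdir -p pics; cat > h.py <<'E'
import numpy as np, cv2
from workcell import r
def snap(n,f,crop=None,k=1):
    im=cv2.cvtColor(r.get_image(n),cv2.COLOR_RGB2BGR); cv2.imwrite('pics/raw_'+f,im)
    if crop: x0,y0,x1,y1=crop; im=im[y0:y1,x0:x1]
    cv2.imwrite('pics/'+f,cv2.resize(im,None,fx=k,fy=k,interpolation=cv2.INTER_CUBIC))
def ray(n,u,v,z):
    c=r.camera_params(n);P=np.array(c['pose']);d=P[:3,:3]@np.array([(u-c['cx'])/c['fx'],(v-c['cy'])/c['fy'],1]);o=P[:3,3]
    return (o+d*(z-o[2])/d[2])
def proj(n,p):
    c=r.camera_params(n);P=np.array(c['pose']);q=P[:3,:3].T@(np.array(p)-P[:3,3]);return np.array([c['fx']*q[0]/q[2]+c['cx'],c['fy']*q[1]/q[2]+c['cy']])
E
python3 - <<'E'
from h import *
np.set_printoptions(precision=3,suppress=True)
snap('top','t1.png',None,1.4);snap('scene','s1.png',None,1.4)
print(r.get_state(),r.grasp_offset)
for n in('top','scene'):print(r.camera_params(n))
E
```

```text
{'t': 0.1, 'joint_positions': array([-1.387,  0.359,  1.511, -0.   ,  1.272, -0.115]), 'dq': array([-0.002, -0.001, -0.001, -0.   ,  0.002, -0.   ]), 'tau': array([  0.   , -52.865, -27.935,  -0.   ,   0.005,   0.   ]), 'position': array([ 176.505, -572.772,  230.502]), 'orientation': array([-0.001,  0.989,  0.149, -0.   ]), 'contact_force': array([-0.908, -0.307, -0.187]), 'wrist_torque': array([ 0.022, -0.014,  0.01 ]), 'grip_force': 0.0, 'width': 0.9963071942942495} -18.700000000000003
{'fx': 408.6927344979837, 'fy': 408.6927344979837, 'cx': 281.5475329642221, 'cy': 207.08115336820487, 'pose': array([[  -0.01 ,   -0.981,    0.194,  336.859],
       [  -1.   ,    0.008,   -0.012,   -4.324],
       [   0.01 ,   -0.194,   -0.981, 1050.232],
       [   0.   ,    0.   ,    0.   ,    1.   ]])}
{'fx': 399.5574218690776, 'fy': 399.5574218690776, 'cx': 281.1743799238008, 'cy': 206.39596330555887, 'pose': array([[   0.651,    0.58 ,   -0.491,  918.874],
       [   0.759,   -0.501,    0.415, -328.33 ],
       [  -0.005,   -0.643,   -0.766,  719.363],
       [   0.   ,    0.   ,    0.   ,    1.   ]])}
```

View pics/t1.png

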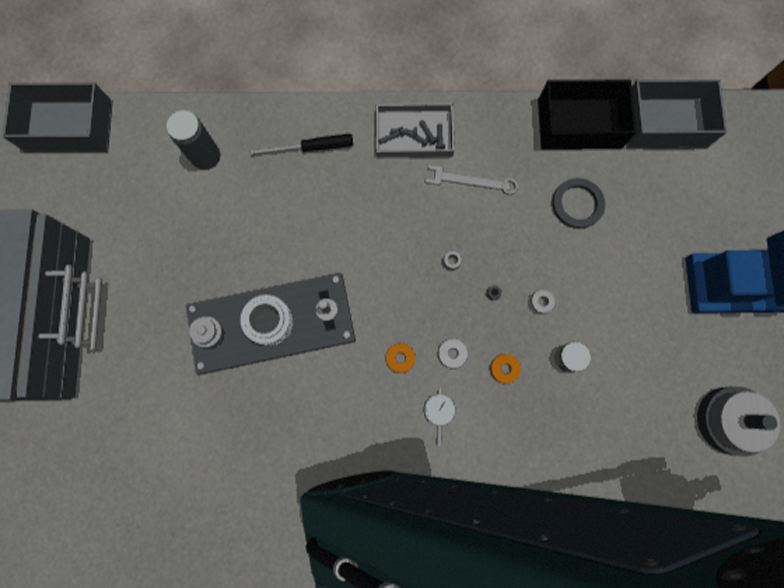

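View pics/s1.png

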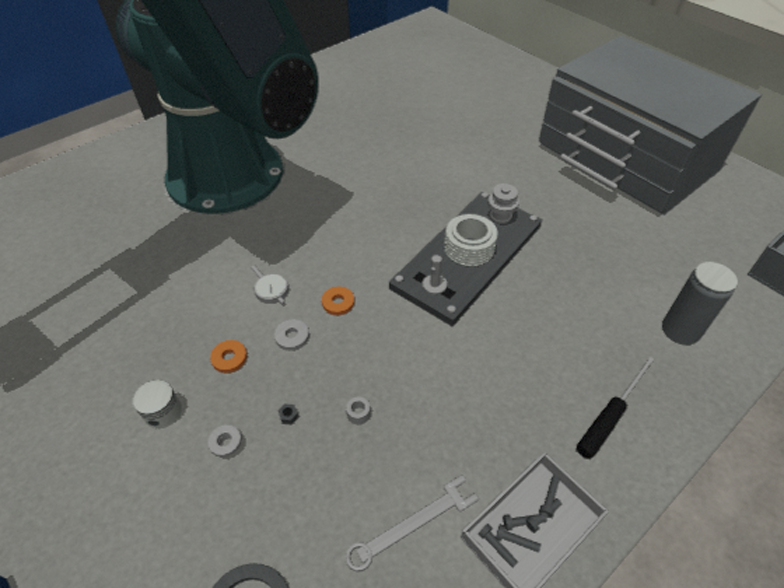

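Top view, display pixels at 1.4x: spacer (452,260), nut (494,293), bushing (542,301), grey ring (452,353), orange rings (400,358) and (505,369), piston (575,357), bare stud (326,309). For the washer, the grey ring at (452,353) fits because the other two are orange. I'll confirm in an enlarged crop.

```bash
python3 - <<'E'
from h import *
a=cv2.imread('pics/raw_t1.png')[165:285,205:425];b=cv2.imread('pics/raw_s1.png')[175:335,130:350]
cv2.imwrite('pics/t2.png',cv2.resize(a,None,fx=3.6,fy=3.6,interpolation=cv2.INTER_CUBIC))
cv2.imwrite('pics/s2.png',cv2.resize(b,None,fx=3.6,fy=3.6,interpolation=cv2.INTER_CUBIC))
E
```

```text
(no output)
```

View pics/t2.png

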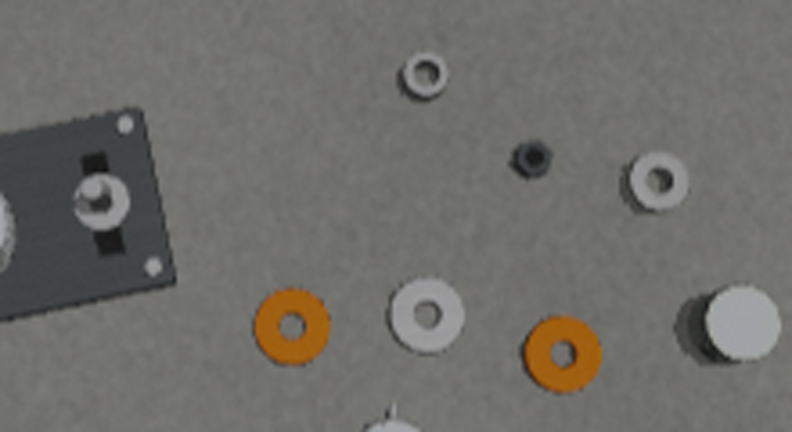

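View pics/s2.png

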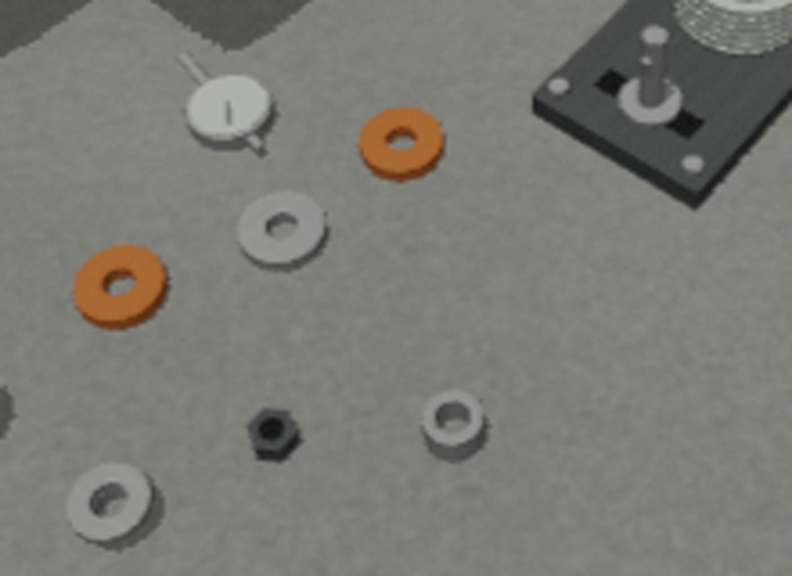

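The crops confirm it: the plain grey washer is at t2 (427,314), between the two orange ones. The spacer is at (425,75), the bushing with its flange up at (659,181), and the stud's foot at (102,202) with its tip near (95,187).

```bash
python3 - <<'E'
from h import *
np.set_printoptions(precision=1,suppress=True)
T=lambda u,v:((u+.5)/3.6-.5+205,(v+.5)/3.6-.5+165)
S=lambda u,v:((u+.5)/3.6-.5+130,(v+.5)/3.6-.5+175)
for n,t,s,z in [('spacer',(425,75),(454,418),22),('washer',(427,314),(283,227),12),('bush',(659,181),(111,501),20),('tip',(95,187),(655,35),85),('foot',(102,202),(650,100),25)]:
    print(n,ray('top',*T(*t),z),ray('scene',*S(*s),z))
b=[ray('top',*T(125,124),22),ray('top',*T(153,266),22),ray('top',193/1.4,309/1.4,22),ray('top',200/1.4,366/1.4,22)]
print(np.array(b),[ray('top',*T(*p),20) for p in((93,163),(111,243))])
print('piston,nut',ray('top',*T(743,324),48),ray('top',*T(535,158),14))
# image detection: bright blobs
for nm,z in(('t','top'),('s','scene')):
    im=cv2.imread(f'pics/raw_{nm}1.png');g=im.min(2)
    m=(g>135).astype(np.uint8);k,l,st,c=cv2.connectedComponentsWithStats(m)
    for i in range(1,k):
        if 40<st[i,4]<900: print(z,st[i],c[i])
E
```

```text
spacer [ 596.8 -124.3   22. ] [ 602.  -126.1   22. ]
washer [ 425.8 -121.8   12. ] [ 429.8 -122.3   12. ]
bush [ 518.2 -289.3   20. ] [ 522.5 -290.    20. ]
tip [505.7 105.   85. ] [508.4 106.3  85. ]
foot [505.5 106.7  25. ] [508.6 106.2  25. ]
[[562.3  91.4  22. ]
 [460.2  70.7  22. ]
 [508.  348.2  22. ]
 [405.2 329.8  22. ]] [array([534.5, 114. ,  20. ]), array([477. , 100.5,  20. ])]
piston,nut [ 414.  -332.9   48. ] [ 536.8 -202.6   14. ]
top [119  79  22  20 356] [129.7  88.6]
top [271  80  49  27 512] [295.8  87.1]
top [272  97  31  10 161] [287.1 102.5]
top [307 119  52  15 198] [330.5 127.4]
top [ 43 190   6  54  66] [ 45.4 216.8]
top [ 55 195   5  51  57] [ 56.9 220.1]
top [ 65 200   5  49  52] [ 67.2 223.8]
top [380 208  16  15 123] [387.9 214.8]
top [172 211  35  34 512] [188.8 227.6]
top [227 214  14  14  91] [234.3 220.6]
top [136 227  17  17 199] [143.9 235.1]
top [148 228  10  19  41] [154. 237.]
top [314 242  20  20 250] [323.4 252. ]
top [401 245  21  20 316] [411.3 254.3]
top [531 281  10  15  63] [535.1 289. ]
top [304 282  21  22 343] [314.1 292.4]
top [541 282   6  13  49] [543.6 288.4]
scene [492   0  68  25 873] [536.2   7.8]
scene [410  76  46  26  87] [432.3  89.4]
scene [406  95  40  23  72] [425.8 106.2]
scene [402 110  38  23  65] [420.4 121.1]
scene [353 131  17  11 130] [360.7 136. ]
scene [350 140  21  10  43] [358.3 146.4]
scene [319 153  36  26 409] [336.4 165.6]
scene [497 187  30  21 471] [511.5 197. ]
scene [180 190  25  23 324] [192.3 203.3]
scene [303 197  16  12  78] [309.4 204.1]
scene [196 228  23  20 293] [207.3 237.4]
scene [444 255  23  30  56] [455.3 269.1]
scene [ 95 271  28  24 506] [108.3 282.9]
scene [247 284  17  14  95] [255.1 290.4]
scene [149 304  22  21 262] [159.4 313.7]
scene [390 325  43  39  71] [411.4 344.7]
```

Call:
servo_tool:
  deltas:
    - [[0,0,0],[0,0,-0.1],0]
    - [[0,0,0],[0,0,-0.1],0]
    - [[0,0,0],[0,0,-0.1],0]
    - [[0,0,0],[0,0,-0.1],0]
    - [[0,0,0],[0,0,-0.1],0]
    - [[0,0,0],[0,0,-0.1],0]
    - [[0,0,0],[0,0,-0.1],0]
    - [[0,0,0],[0,0,-0.1],0]
    - [[0,0,0],[0,0,-0.1],0]
    - [[0,0,0],[0,0,-0.083],0]
    - [[0,0,0],[0,0,0],0]
    - [[0,0,0],[0,0,0],0]
  newtons: 60

```text
t: 1.3
position: [176.6, -573.2, 231.0]
orientation: [-0.0, 0.633, 0.774, 0.0]
contact_force: [-0.1, 0.6, 0.4]
width: 1.0
grip_force: 0.0
```

```bash
cat >> h.py <<'E'
from scipy.spatial.transform import Rotation as R
def to(p):
    s=r.get_state();q=s['orientation'];M=R.from_quat([q[1],q[2],q[3],q[0]])
    print('t',round(s['t'],2),'pos',s['position'].round(1),'F',s['contact_force'].round(1),'w',round(s['width'],3),'gf',round(s['grip_force'],1),'yaw_y',np.degrees(np.arctan2(*M.as_matrix()[1::-1,1])).round(2),'tilt',np.round(M.as_matrix()[:2,2],4))
    print('tool delta/100',(M.inv().apply(np.array(p)-s['position'])/100).round(4))
E
python3 -c "
from h import *
to([599.4,-125.2,80])"
```

```text
t 1.3 pos [ 176.6 -573.2  231. ] F [-0.1  0.6  0.4] w 1.0 gf 0.0 yaw_y 11.41 tilt [-0.0002  0.0007]
tool delta/100 [3.5539 5.0308 1.5122]
```

Call:
servo_tool:
  deltas:
    - [[0.27,0.38,0.1],[0,0,0],0.2]
    - [[0.27,0.38,0.1],[0,0,0],0.2]
    - [[0.27,0.38,0.1],[0,0,0],0.2]
    - [[0.27,0.38,0.1],[0,0,0],0.2]
    - [[0.27,0.38,0.1],[0,0,0],0.2]
    - [[0.27,0.38,0.1],[0,0,0],0.2]
    - [[0.27,0.38,0.1],[0,0,0],0.2]
    - [[0.27,0.38,0.1],[0,0,0],0.2]
    - [[0.27,0.38,0.1],[0,0,0],0.2]
    - [[0.27,0.38,0.1],[0,0,0],0.2]
    - [[0.27,0.38,0.1],[0,0,0],0.2]
    - [[0.27,0.38,0.1],[0,0,0],0.2]

```text
t: 2.5
position: [559.3, -162.7, 110.9]
orientation: [0.0, 0.633, 0.774, 0.0]
contact_force: [0.0, -1.7, -0.0]
width: 0.799
grip_force: 0.0
```

```bash
python3 -c "
from h import *
to([599.4,-125.2,6])"
```

```text
t 2.5 pos [ 559.3 -162.7  110.9] F [ 0.  -1.7 -0. ] w 0.799 gf 0.0 yaw_y 11.43 tilt [ 0.0002 -0.0001]
tool delta/100 [0.2882 0.4668 1.0492]
```

Call:
servo_tool:
  deltas:
    - [[0.145,0.234,0],[0,0,0],0.2]
    - [[0.144,0.233,0.05],[0,0,0],0.2]
    - [[0,0,0.3],[0,0,0],0.2]
    - [[0,0,0.3],[0,0,0],0.2]
    - [[0,0,0.25],[0,0,0],0.2]
    - [[0,0,0.15],[0,0,0],0.2]
    - [[0,0,0],[0,0,0],0.2]
    - [[0,0,0],[0,0,0],0.2]
    - [[0,0,0],[0,0,0],0.2]

```text
t: 3.4
position: [599.2, -127.0, 7.6]
orientation: [0.001, 0.632, 0.775, 0.0]
contact_force: [-0.1, 0.5, 0.4]
width: 0.797
grip_force: 0.0
```

```bash
python3 -c "
from h import *
to([599.4,-125.2,6]);snap('scene','g1.png',(200,240,320,330),5)"
```

```text
t 3.4 pos [ 599.2 -127.     7.6] F [-0.1  0.5  0.4] w 0.797 gf 0.0 yaw_y 11.56 tilt [ 0.0023 -0.0007]
tool delta/100 [0.0177 0.0057 0.0164]
```

View pics/g1.png

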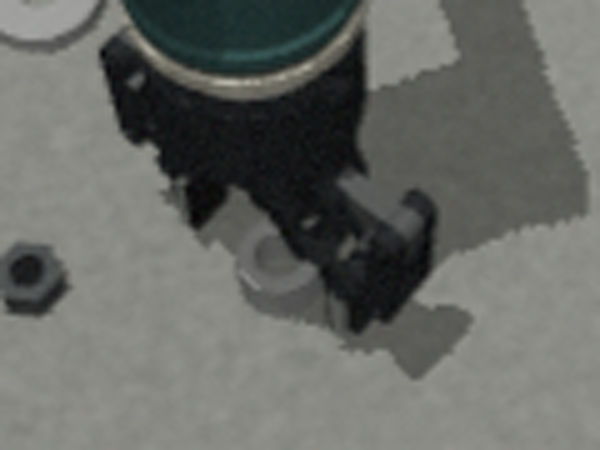

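The spacer, at about (275,265) in the crop, stands between the open fingers. Closing.

Call:
servo_tool:
  deltas:
    - [[0.016,0,0],[0,0,0],0.4]
    - [[0,0,0],[0,0,0],0.7]
    - [[0,0,0],[0,0,0],1]
    - [[0,0,0],[0,0,0],1]
    - [[0,0,0],[0,0,0],1]
    - [[0,0,0],[0,0,0],1]
    - [[0,0,0],[0,0,0],1]
    - [[0,0,0],[0,0,0],1]
  newtons: 60

```text
t: 4.25
position: [598.1, -125.0, 7.5]
orientation: [0.0, 0.632, 0.775, 0.0]
contact_force: [-1.9, 0.2, 7.2]
width: 0.373
grip_force: 58.7
```

```bash
python3 -c "
from h import *
to([507,106.2,115])"
```

```text
t 4.25 pos [ 598.1 -125.     7.5] F [-1.9  0.2  7.2] w 0.373 gf 58.7 yaw_y 11.6 tilt [ 0.001  -0.0001]
tool delta/100 [ 2.4479 -0.4266 -1.0767]
```

Call:
servo_tool:
  deltas:
    - [[0,0,-0.3],[0,0,0],1]
    - [[0,0,-0.4],[0,0,0],1]
    - [[0.3,-0.05,-0.3],[0,0,0],1]
    - [[0.4,-0.07,-0.05],[0,0,0],1]
    - [[0.4,-0.07,0],[0,0,0],1]
    - [[0.4,-0.07,0],[0,0,0],1]
    - [[0.4,-0.07,0],[0,0,0],1]
    - [[0.35,-0.06,0],[0,0,0],1]
    - [[0.198,-0.037,0],[0,0,0],1]
    - [[0,0,0],[0,0,0],1]
    - [[0,0,0],[0,0,0],1]

```text
t: 5.35
position: [506.8, 106.3, 111.5]
orientation: [0.0, 0.631, 0.775, 0.0]
contact_force: [0.0, -0.9, -1.6]
width: 0.372
grip_force: 59.8
```

```bash
python3 - <<'E'
from h import *
to([507,106.2,112])
snap('scene','p1.png',(250,140,390,240),5.5);print(proj('scene',[507,106.2,85]))
cv2.imwrite('pics/p1t.png',cv2.cvtColor(r.get_image('top'),cv2.COLOR_RGB2BGR))
E
```

```text
t 5.35 pos [506.8 106.3 111.5] F [ 0.  -0.9 -1.6] w 0.372 gf 59.8 yaw_y 11.68 tilt [ 0.0005 -0.0003]
tool delta/100 [-0.0015  0.0022 -0.0048]
[311.11229285 184.03815036]
```

View pics/p1.png

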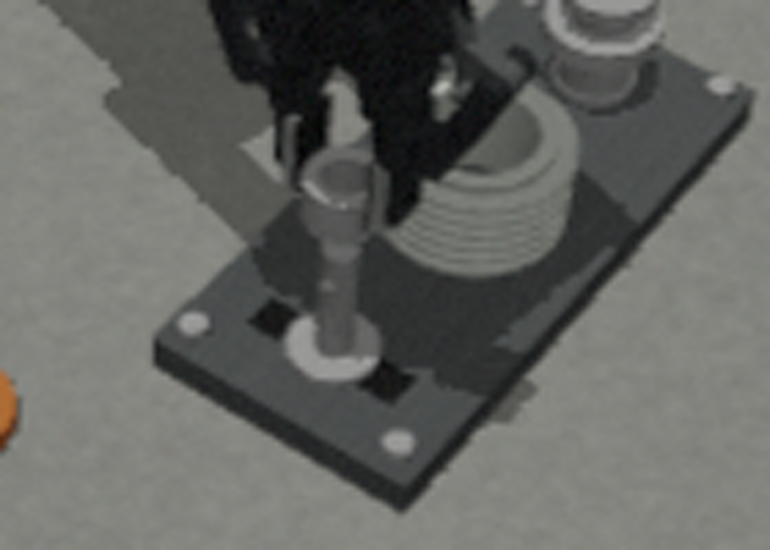

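The spacer is held above the stud and looks nearly coaxial: spacer top centre is near crop (340,178), stud tip near (342,247). I'll compare them numerically.

```bash
python3 - <<'E'
from h import *
np.set_printoptions(precision=1,suppress=True,linewidth=200)
S=lambda u,v:((u+.5)/5.5-.5+250,(v+.5)/5.5-.5+140)
for uv,z in [((341,178),126),((342,250),85),((338,300),60)]: print(ray('scene',*S(*uv),z))
g=cv2.cvtColor(cv2.imread('pics/raw_p1.png'),cv2.COLOR_BGR2GRAY)
for v in range(164,206,2): print(v,g[v,300:324])
for p in [(506.8,106.3)]:
  for z in(126,104,85,60): print(z,proj('scene',[*p,z]), [proj('scene',[p[0]+17*np.cos(a),p[1]+17*np.sin(a),z])[0] for a in(np.radians(45),np.radians(225))])
E
```

```text
[509.1 102.6 126. ]
[510.1 105.2  85. ]
[512.9 102.2  60. ]
164 [ 42  52  71  49   9  10  14  14   8  64 115 131 128 128 129 116  83  53  17  14  21  17  20  24]
166 [ 32  57  75  47  15  14  15  17  28  67 106 117 111  96  83  79  76  65  19  17  17  16  18  16]
168 [ 28  55  77  55  17  13  54  87 100 100 102 101 101 102 102 102 101  87  32  18  22  18  20  19]
170 [122  86  73  42  33  72  99  98  87  73  78  80  81  78  74  72  60  55  73  45  19  18  21  15]
172 [124 101  74  40  59  99 103  95  81  74  77  77  78  77  75  71  58  53  70  70  59  17  16  20]
174 [ 85  84  80  61  44  94 136 137 104  90  80  81  80  76  74  73  68  48  72  67  51  21  17  19]
176 [ 87  84  77  55  57  70  73  92 124 132 100 100 104 100  99  93  70  55  72  69  47  23  22  11]
178 [79 55 48 49 60 73 79 83 87 87 86 85 85 78 76 73 60 62 75 67 27 20 28 26]
180 [47 48 49 49 51 68 78 82 84 87 86 86 86 84 79 70 54 68 77 67 40 25 45 90]
182 [ 48  48  42  47  47  50  66  82  78  83  83  85  86  83  81  75  75  66  65  78  97 106 105 119]
184 [ 47  49  49  49  47  49  48  49  73  94  94  90  91  90  84  67
[... 559 characters left out ...]
 88  73  84  83  79  77  74  84  98  92  62  51  47  48  49  49  49]
200 [ 27  48 110 153 153 152 140 103  79  83  82  77  78  72  82 102 101 102  86  52  49  47  46  49]
202 [ 76  94 135 151 150 153 144 104  80  84  87  84  80  77  87 100 101 102  94  67  50  46  49  49]
204 [ 80  91 125 150 153 152 152 145 113  96  91  93  95 103 105 104 110 107  96  59  46  47  49  49]
126 [312.1 170.5] [np.float64(320.2419878903404), np.float64(303.99733652971895)]
104 [311.5 177.9] [np.float64(319.51958646424725), np.float64(303.5966626736066)]
85 [311.1 184. ] [np.float64(318.9182759695173), np.float64(303.2631248611347)]
60 [310.5 191.7] [np.float64(318.15714698248365), np.float64(302.84090425146155)]
```

Call:
servo_tool:
  deltas:
    - [[0.005,0.011,0.1],[0,0,0],1]
    - [[0,0,0.05],[0,0,0],1]
    - [[0,0,0.02],[0,0,0],1]
    - [[0,0,0.02],[0,0,0],1]
    - [[0,0,0.015],[0,0,0],1]
    - [[0,0,0],[0,0,0],1]

```text
t: 6.05
position: [507.5, 106.9, 90.6]
orientation: [-0.0, 0.632, 0.775, -0.0]
contact_force: [0.2, 0.4, -1.5]
width: 0.371
grip_force: 59.8
```

```bash
python3 -c "
from h import *
to([507.8,107,80])"
```

```text
t 6.05 pos [507.5 106.9  90.6] F [ 0.2  0.4 -1.5] w 0.371 gf 59.8 yaw_y 11.6 tilt [-0.0005  0.0001]
tool delta/100 [0.0003 0.0036 0.1061]
```

Call:
servo_tool:
  deltas:
    - [[0,0,0.01],[0,0,0],1]
    - [[0,0,0.01],[0,0,0],1]
    - [[0,0,0.01],[0,0,0],1]
    - [[0,0,0],[0,0,0],1]

```text
t: 6.45
position: [507.5, 106.9, 87.8]
orientation: [-0.0, 0.632, 0.775, -0.0]
contact_force: [0.4, -0.1, -0.8]
width: 0.374
grip_force: 59.9
```

Call:
servo_tool:
  deltas:
    - [[0,0,0.03],[0,0,0],1]
    - [[0,0,0.03],[0,0,0],1]
    - [[0,0,0.02],[0,0,0],1]
    - [[0,0,0.02],[0,0,0],1]
    - [[0,0,0.02],[0,0,0],1]
    - [[0,0,0],[0,0,0],1]

```text
t: 7.05
position: [507.6, 107.1, 75.8]
orientation: [-0.0, 0.632, 0.775, 0.0]
contact_force: [-1.4, 1.5, 1.8]
width: 0.371
grip_force: 60.2
```

Call:
servo_tool:
  deltas:
    - [[0,0,0.015],[0,0,0],1]
    - [[0,0,0.015],[0,0,0],1]
    - [[0,0,0.01],[0,0,0],1]
    - [[0,0,0],[0,0,0],1]

```text
t: 7.45
position: [507.1, 107.1, 71.4]
orientation: [-0.001, 0.632, 0.775, -0.0]
contact_force: [-2.4, 2.3, -0.1]
width: 0.367
grip_force: 59.8
```

Call:
servo_tool:
  deltas:
    - [[0.005,-0.004,0.02],[0,0,0],1]
    - [[0,0,0.03],[0,0,0],1]
    - [[0,0,0.03],[0,0,0],1]
    - [[0,0,0.03],[0,0,0],1]
    - [[0,0,0],[0,0,0],1]

```text
t: 7.95
position: [506.8, 107.3, 60.1]
orientation: [-0.0, 0.632, 0.775, -0.0]
contact_force: [-2.1, 2.9, -3.1]
width: 0.373
grip_force: 59.9
```

Call:
servo_tool:
  deltas:
    - [[0.008,-0.004,0.04],[0,0,0],1]
    - [[0,0,0.04],[0,0,0],1]
    - [[0,0,0.04],[0,0,0],1]
    - [[0,0,0.04],[0,0,0],1]
    - [[0,0,0.04],[0,0,0],1]
    - [[0,0,0.03],[0,0,0],1]
    - [[0,0,0],[0,0,0],1]

```text
t: 8.65
position: [506.4, 108.0, 37.3]
orientation: [-0.0, 0.632, 0.775, -0.0]
contact_force: [-0.3, 0.4, -0.8]
width: 0.377
grip_force: 60.2
```

Call:
servo_tool:
  deltas:
    - [[0,0,0.02],[0,0,0],1]
    - [[0,0,0.02],[0,0,0],1]
    - [[0,0,0.01],[0,0,0],1]
    - [[0,0,0],[0,0,0],1]

```text
t: 9.05
position: [506.5, 108.0, 32.7]
orientation: [-0.0, 0.632, 0.775, -0.0]
contact_force: [0.3, 0.1, -0.3]
width: 0.372
grip_force: 60.2
```

Call:
servo_tool:
  deltas:
    - [[0,0,0.01],[0,0,0],1]
    - [[0,0,0.01],[0,0,0],1]
    - [[0,0,0],[0,0,0],1]

```text
t: 9.35
position: [506.7, 108.0, 31.5]
orientation: [0.0, 0.632, 0.775, 0.0]
contact_force: [-2.6, 0.1, 10.0]
width: 0.374
grip_force: 61.2
```

Call:
servo_tool:
  deltas:
    - [[0,0,0],[0,0,0],0.5]
    - [[0,0,0],[0,0,0],0.25]
    - [[0,0,0],[0,0,0],0.25]
    - [[0,0,-0.2],[0,0,0],0.25]
    - [[0,0,-0.4],[0,0,0],0.25]
    - [[0,0,-0.4],[0,0,0],0.25]
    - [[-0.3,-0.18,0],[0,0,0],0.25]
    - [[-0.4,-0.23,0],[0,0,0],0.25]
    - [[-0.4,-0.23,0],[0,0,0],0.25]
    - [[-0.4,-0.23,0],[0,0,0],0.25]
    - [[-0.4,-0.23,0],[0,0,0],0.25]
    - [[-0.191,-0.139,0],[0,0,0],0.25]

```text
t: 10.55
position: [426.6, -124.6, 130.9]
orientation: [0.0, 0.633, 0.774, -0.0]
contact_force: [0.7, 0.7, 0.1]
width: 0.747
grip_force: 0.0
```

```bash
python3 - <<'E'
from h import *
to([427.8,-122,6])
snap('scene','p2.png',(250,140,390,240),5.5)
E
```

```text
t 10.55 pos [ 426.6 -124.6  130.9] F [0.7 0.7 0.1] w 0.747 gf 0.0 yaw_y 11.5 tilt [ 0.0004 -0.0009]
tool delta/100 [0.0239 0.017  1.2491]
```

View pics/p2.png

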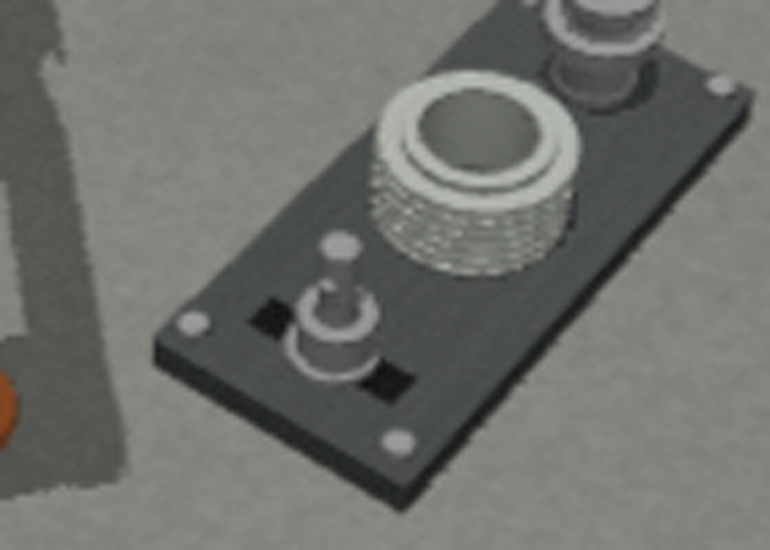

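The spacer sits flat on the foot at crop (335,335), with the stud tip at (341,247). Next, the washer.

Call:
servo_tool:
  deltas:
    - [[0.024,0.017,0.3],[0,0,0],0.15]
    - [[0,0,0.4],[0,0,0],0.15]
    - [[0,0,0.3],[0,0,0],0.15]
    - [[0,0,0.15],[0,0,0],0.15]
    - [[0,0,0.1],[0,0,0],0.15]
    - [[0,0,0],[0,0,0],0.15]
    - [[0,0,0],[0,0,0],0.15]

```text
t: 11.3
position: [428.9, -119.1, 6.2]
orientation: [0.0, 0.632, 0.775, 0.0]
contact_force: [0.5, -0.6, 1.2]
width: 0.852
grip_force: 0.0
```

```bash
python3 - <<'E'
from h import *
to([427.8,-122,6])
E
```

```text
t 11.3 pos [ 428.9 -119.1    6.2] F [ 0.5 -0.6  1.2] w 0.852 gf 0.0 yaw_y 11.61 tilt [ 0.0005 -0.0001]
tool delta/100 [-0.0265 -0.0165  0.0016]
```

Call:
servo_tool:
  deltas:
    - [[-0.026,-0.016,0.02],[0,0,0],0.15]
    - [[0,0,0.027],[0,0,0],0.15]
    - [[0,0,0],[0,0,0],0.15]
    - [[0,0,0],[0,0,0],0.5]
    - [[0,0,0],[0,0,0],1]
    - [[0,0,0],[0,0,0],1]
    - [[0,0,0],[0,0,0],1]
    - [[0,0,0],[0,0,0],1]
  newtons: 60

```text
t: 12.1
position: [427.4, -121.9, 2.1]
orientation: [0.0, 0.632, 0.775, -0.0]
contact_force: [-3.4, 0.2, 16.0]
width: 0.594
grip_force: 59.4
```

```bash
python3 - <<'E'
from h import *
to([506.5,107.8,105])
E
```

```text
t 12.1 pos [ 427.4 -121.9    2.1] F [-3.4  0.2 16. ] w 0.594 gf 59.4 yaw_y 11.64 tilt [ 0.0003 -0.0003]
tool delta/100 [ 2.0899  1.2388 -1.029 ]
```

Call:
servo_tool:
  deltas:
    - [[0,0,-0.2],[0,0,0],1]
    - [[0,0,-0.4],[0,0,0],1]
    - [[0,0,-0.4],[0,0,0],1]
    - [[0.3,0.18,0],[0,0,0],1]
    - [[0.4,0.24,0],[0,0,0],1]
    - [[0.4,0.24,0],[0,0,0],1]
    - [[0.4,0.24,0],[0,0,0],1]
    - [[0.35,0.2,0],[0,0,0],1]
    - [[0.24,0.139,0],[0,0,0],1]
    - [[0,0,0],[0,0,0],1]
    - [[0,0,0],[0,0,0],1]

```text
t: 13.2
position: [506.2, 108.1, 100.9]
orientation: [-0.0, 0.631, 0.776, -0.0]
contact_force: [0.0, -0.9, -2.2]
width: 0.595
grip_force: 63.2
```

```bash
python3 - <<'E'
from h import *
to([506.5,107.8,90])
snap('scene','p3.png',(250,140,390,240),5.5)
E
```

```text
t 13.2 pos [506.2 108.1 100.9] F [ 0.  -0.9 -2.2] w 0.595 gf 63.2 yaw_y 11.72 tilt [-0.0009 -0.0003]
tool delta/100 [-0.0033  0.0026  0.1086]
```

View pics/p3.png

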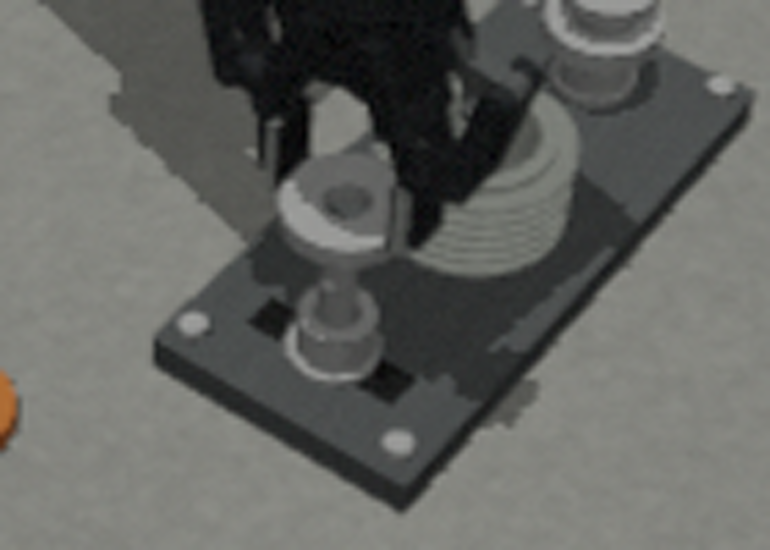

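The washer is held level above the stud. Its hole is at (347,200) and the stud-axis line predicts about (345,200), so it is aligned within about 1 mm.

Call:
servo_tool:
  deltas:
    - [[0,0,0.08],[0,0,0],1]
    - [[0,0,0.03],[0,0,0],1]
    - [[0,0,0.02],[0,0,0],1]
    - [[0,0,0.02],[0,0,0],1]
    - [[0,0,0.015],[0,0,0],1]
    - [[0,0,0],[0,0,0],1]

```text
t: 13.85
position: [506.7, 107.6, 84.4]
orientation: [-0.0, 0.632, 0.775, -0.0]
contact_force: [0.0, 0.3, -1.2]
width: 0.594
grip_force: 63.2
```

Below the tip with no force. Continuing down past the balls.

Call:
servo_tool:
  deltas:
    - [[0,0,0.02],[0,0,0],1]
    - [[0,0,0.02],[0,0,0],1]
    - [[0,0,0.02],[0,0,0],1]
    - [[0,0,0.02],[0,0,0],1]
    - [[0,0,0.02],[0,0,0],1]
    - [[0,0,0.02],[0,0,0],1]
    - [[0,0,0],[0,0,0],1]

```text
t: 14.55
position: [506.6, 107.7, 72.3]
orientation: [-0.0, 0.632, 0.775, -0.0]
contact_force: [0.0, 0.1, -2.1]
width: 0.596
grip_force: 63.2
```

Call:
servo_tool:
  deltas:
    - [[0,0,0.015],[0,0,0],1]
    - [[0,0,0.015],[0,0,0],1]
    - [[0,0,0.015],[0,0,0],1]
    - [[0,0,0.015],[0,0,0],1]
    - [[0,0,0],[0,0,0],1]

```text
t: 15.05
position: [507.2, 107.7, 66.7]
orientation: [0.0, 0.632, 0.775, 0.0]
contact_force: [0.4, 0.6, -0.6]
width: 0.592
grip_force: 63.3
```

Call:
servo_tool:
  deltas:
    - [[0,0,0.02],[0,0,0],1]
    - [[0,0,0.02],[0,0,0],1]
    - [[0,0,0.02],[0,0,0],1]
    - [[0,0,0.02],[0,0,0],1]
    - [[0,0,0.02],[0,0,0],1]
    - [[0,0,0.02],[0,0,0],1]
    - [[0,0,0],[0,0,0],1]

```text
t: 15.75
position: [506.1, 107.8, 53.9]
orientation: [-0.001, 0.632, 0.775, -0.0]
contact_force: [-0.1, -0.5, -1.5]
width: 0.594
grip_force: 63.2
```

Call:
servo_tool:
  deltas:
    - [[0,0,0.02],[0,0,0],1]
    - [[0,0,0.015],[0,0,0],1]
    - [[0,0,0.01],[0,0,0],1]
    - [[0,0,0.007],[0,0,0],1]
    - [[0,0,0],[0,0,0],1]

```text
t: 16.25
position: [506.7, 107.7, 49.4]
orientation: [-0.0, 0.632, 0.775, 0.0]
contact_force: [0.2, -0.6, -1.9]
width: 0.597
grip_force: 63.2
```

Call:
servo_tool:
  deltas:
    - [[0,0,0.01],[0,0,0],1]
    - [[0,0,0.01],[0,0,0],1]
    - [[0,0,0],[0,0,0],1]

```text
t: 16.55
position: [506.8, 107.8, 48.2]
orientation: [0.0, 0.632, 0.775, 0.0]
contact_force: [-2.9, -0.2, 10.5]
width: 0.596
grip_force: 64.5
```

Call:
servo_tool:
  deltas:
    - [[0,0,0],[0,0,0],0.4]
    - [[0,0,0],[0,0,0],0.2]
    - [[0,0,0],[0,0,0],0.2]
    - [[0,0,-0.15],[0,0,0],0.2]
    - [[0,0,-0.3],[0,0,0],0.2]
    - [[0,0,-0.35],[0,0,0],0.2]
    - [[-0.3,-0.05,0],[0,0,0],0.2]
    - [[-0.45,-0.08,0],[0,0,0],0.2]
    - [[-0.45,-0.08,0],[0,0,0],0.2]
    - [[-0.45,-0.08,0],[0,0,0],0.2]
    - [[-0.45,-0.08,0],[0,0,0],0.2]
    - [[-0.45,-0.08,0],[0,0,0],0.2]

```text
t: 17.75
position: [513.8, -153.0, 127.4]
orientation: [0.0, 0.632, 0.775, 0.0]
contact_force: [1.2, -0.0, -0.4]
width: 0.8
grip_force: 0.0
```

Call:
servo_tool:
  deltas:
    - [[-0.45,-0.08,0],[0,0,0],0.2]
    - [[-0.45,-0.08,0],[0,0,0],0.2]
    - [[-0.3,-0.04,0],[0,0,0],0.2]
    - [[-0.168,-0.024,0],[0,0,0],0.2]
    - [[0,0,0],[0,0,0],0.2]
    - [[0,0,0],[0,0,0],0.2]

```text
t: 18.35
position: [519.1, -288.4, 127.0]
orientation: [-0.001, 0.632, 0.775, 0.0]
contact_force: [-0.9, 0.1, -0.1]
width: 0.806
grip_force: 0.0
```

```bash
python3 - <<'E'
from h import *
to([520.4,-289.6,5])
E
```

```text
t 18.35 pos [ 519.1 -288.4  127. ] F [-0.9  0.1 -0.1] w 0.806 gf 0.0 yaw_y 11.59 tilt [-0.001   0.0016]
tool delta/100 [-0.0168  0.0113  1.2198]
```

Call:
servo_tool:
  deltas:
    - [[-0.016,0.01,0.3],[0,0,0],0.2]
    - [[0,0,0.4],[0,0,0],0.2]
    - [[0,0,0.3],[0,0,0],0.2]
    - [[0,0,0.12],[0,0,0],0.2]
    - [[0,0,0.09],[0,0,0],0.2]
    - [[0,0,0],[0,0,0],0.2]
    - [[0,0,0],[0,0,0],0.2]

```text
t: 19.05
position: [521.7, -291.1, 7.5]
orientation: [0.001, 0.632, 0.775, 0.0]
contact_force: [0.4, -0.2, 0.4]
width: 0.799
grip_force: 0.0
```

```bash
python3 - <<'E'
from h import *
to([520.4,-289.6,5])
E
```

```text
t 19.05 pos [ 521.7 -291.1    7.5] F [ 0.4 -0.2  0.4] w 0.799 gf 0.0 yaw_y 11.63 tilt [ 0.0014 -0.0009]
tool delta/100 [ 0.0175 -0.0099  0.0252]
```

Call:
servo_tool:
  deltas:
    - [[0.016,-0.008,0.02],[0,0,0],0.2]
    - [[0,0,0],[0,0,0],0.2]
    - [[0,0,0],[0,0,0],0.5]
    - [[0,0,0],[0,0,0],1]
    - [[0,0,0],[0,0,0],1]
    - [[0,0,0],[0,0,0],1]
    - [[0,0,0],[0,0,0],1]
    - [[0,0,0],[0,0,0],1]
  newtons: 60

```text
t: 19.85
position: [519.9, -289.8, 5.5]
orientation: [0.0, 0.632, 0.775, 0.0]
contact_force: [-1.5, 0.9, 9.4]
width: 0.48
grip_force: 59.3
```

```bash
python3 - <<'E'
from h import *
to([506.6,107.7,110])
E
```

```text
t 19.85 pos [ 519.9 -289.8    5.5] F [-1.5  0.9  9.4] w 0.48 gf 59.3 yaw_y 11.6 tilt [ 0.0005 -0.0003]
tool delta/100 [ 3.9198  0.6693 -1.0465]
```

Call:
servo_tool:
  deltas:
    - [[0,0,-0.2],[0,0,0],1]
    - [[0,0,-0.4],[0,0,0],1]
    - [[0,0,-0.42],[0,0,0],1]
    - [[0.3,0.05,0],[0,0,0],1]
    - [[0.45,0.08,0],[0,0,0],1]
    - [[0.45,0.08,0],[0,0,0],1]
    - [[0.45,0.08,0],[0,0,0],1]
    - [[0.45,0.08,0],[0,0,0],1]
    - [[0.45,0.08,0],[0,0,0],1]
    - [[0.45,0.08,0],[0,0,0],1]
    - [[0.45,0.08,0],[0,0,0],1]
    - [[0.3,0.04,0],[0,0,0],1]

```text
t: 21.05
position: [507.6, 93.5, 106.6]
orientation: [-0.0, 0.632, 0.775, 0.0]
contact_force: [-0.2, -0.5, -1.3]
width: 0.482
grip_force: 60.9
```

Call:
servo_tool:
  deltas:
    - [[0.17,0.019,0],[0,0,0],1]
    - [[0,0,0],[0,0,0],1]
    - [[0,0,0],[0,0,0],1]
    - [[0,0,0],[0,0,0],1]

```text
t: 21.45
position: [506.5, 107.0, 106.4]
orientation: [0.0, 0.632, 0.775, -0.0]
contact_force: [0.1, -0.7, -0.2]
width: 0.48
grip_force: 60.9
```

```bash
python3 - <<'E'
from h import *
to([506.6,107.7,90.5])
snap('scene','p4.png',(250,140,390,240),5.5)
E
```

```text
t 21.45 pos [506.5 107.  106.4] F [ 0.1 -0.7 -0.2] w 0.48 gf 60.9 yaw_y 11.56 tilt [ 0.     -0.0002]
tool delta/100 [0.0066 0.0019 0.1595]
```

View pics/p4.png

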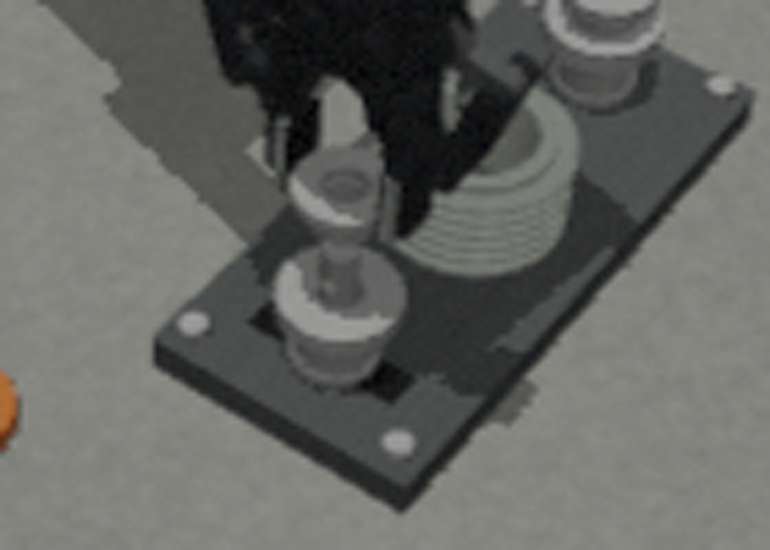

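The washer is home on the spacer. The bushing is held flange up above the stud, with its hole at (345,185) against a prediction of (347,182). Descending.

Call:
servo_tool:
  deltas:
    - [[0.003,0,0.08],[0,0,0],1]
    - [[0,0,0.05],[0,0,0],1]
    - [[0,0,0.02],[0,0,0],1]
    - [[0,0,0.02],[0,0,0],1]
    - [[0,0,0.015],[0,0,0],1]
    - [[0,0,0],[0,0,0],1]

```text
t: 22.1
position: [506.3, 108.2, 87.7]
orientation: [-0.0, 0.632, 0.775, -0.0]
contact_force: [-0.6, -0.0, 0.2]
width: 0.484
grip_force: 60.9
```

Call:
servo_tool:
  deltas:
    - [[0,0,0.02],[0,0,0],1]
    - [[0,0,0.02],[0,0,0],1]
    - [[0,0,0.02],[0,0,0],1]
    - [[0,0,0.02],[0,0,0],1]
    - [[0,0,0.02],[0,0,0],1]
    - [[0,0,0.02],[0,0,0],1]
    - [[0,0,0],[0,0,0],1]

```text
t: 22.8
position: [506.1, 108.2, 75.6]
orientation: [-0.0, 0.632, 0.775, -0.0]
contact_force: [-0.5, 0.2, 0.2]
width: 0.478
grip_force: 60.9
```

Call:
servo_tool:
  deltas:
    - [[0,0,0.015],[0,0,0],1]
    - [[0,0,0.015],[0,0,0],1]
    - [[0,0,0.015],[0,0,0],1]
    - [[0,0,0],[0,0,0],1]

```text
t: 23.2
position: [507.1, 108.2, 71.9]
orientation: [0.001, 0.632, 0.775, 0.001]
contact_force: [0.2, -0.7, 0.4]
width: 0.48
grip_force: 61.0
```

Call:
servo_tool:
  deltas:
    - [[0,0,0.015],[0,0,0],1]
    - [[0,0,0.015],[0,0,0],1]
    - [[0,0,0.015],[0,0,0],1]
    - [[0,0,0.01],[0,0,0],1]
    - [[0,0,0],[0,0,0],1]

```text
t: 23.7
position: [506.7, 108.2, 65.8]
orientation: [0.0, 0.632, 0.775, 0.0]
contact_force: [0.9, 0.4, 3.3]
width: 0.482
grip_force: 61.1
```

Call:
servo_tool:
  deltas:
    - [[0,0,0.01],[0,0,0],1]
    - [[0,0,0.01],[0,0,0],1]
    - [[0,0,0.005],[0,0,0],1]
    - [[0,0,0],[0,0,0],1]

```text
t: 24.1
position: [506.5, 108.1, 63.6]
orientation: [0.0, 0.632, 0.775, 0.0]
contact_force: [0.4, -0.2, 6.7]
width: 0.487
grip_force: 61.5
```

Call:
servo_tool:
  deltas:
    - [[0,0,0.008],[0,0,0],1]
    - [[0,0,0.007],[0,0,0],1]
    - [[0,0,0],[0,0,0],1]

```text
t: 24.4
position: [506.6, 108.2, 62.8]
orientation: [0.0, 0.632, 0.775, 0.0]
contact_force: [-1.7, -1.9, 15.5]
width: 0.484
grip_force: 62.0
```

Call:
servo_tool:
  deltas:
    - [[0,0,0],[0,0,0],0.5]
    - [[0,0,0],[0,0,0],0.2]
    - [[0,0,0],[0,0,0],0.2]
    - [[0,0,-0.1],[0,0,0],0.2]
    - [[0,0,-0.3],[0,0,0],0.2]
    - [[0,0,-0.4],[0,0,0],0.2]
    - [[-0.3,0,0],[0,0,0],0.2]
    - [[-0.4,0,0],[0,0,0],0.2]
    - [[-0.4,0,0],[0,0,0],0.2]
    - [[-0.3,0,0],[0,0,0],0.2]
    - [[0,0,0],[0,0,0],0.2]

```text
t: 25.5
position: [535.6, -32.3, 142.5]
orientation: [0.001, 0.633, 0.774, -0.0]
contact_force: [0.0, 0.2, 0.2]
width: 0.801
grip_force: 0.0
```

```bash
python3 - <<'E'
from h import *
to([506.6,107.7,90.5])
snap('scene','p5.png',(250,110,410,230),5)
E
```

```text
t 25.5 pos [535.6 -32.3 142.5] F [0.  0.2 0.2] w 0.801 gf 0.0 yaw_y 11.41 tilt [ 0.0013 -0.0012]
tool delta/100 [ 1.4308 -0.0082  0.5177]
```

View pics/p5.png

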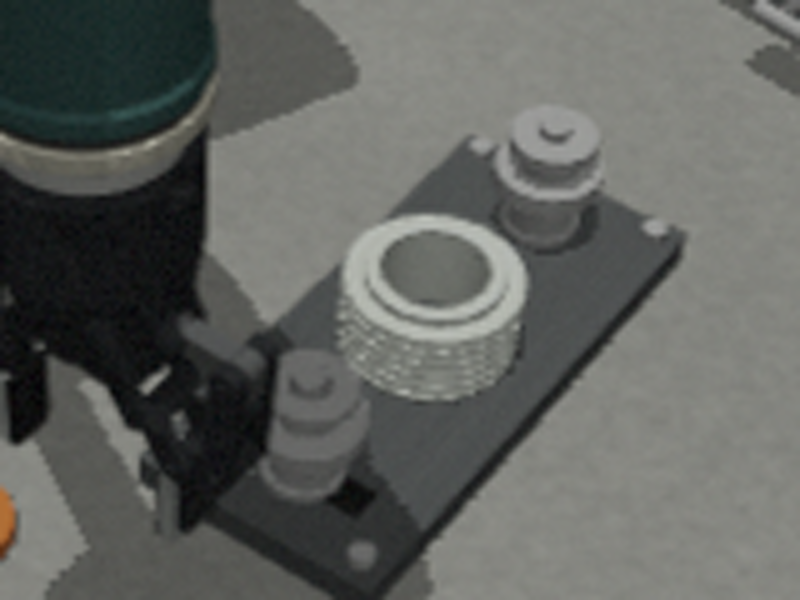

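All three parts are on, matching the finished stud: ours is at crop (311,420), the example at (555,175). I'll press the flange lightly with half-closed fingertips straddling the stud, in case letting go lifted the bushing.

Call:
servo_tool:
  deltas:
    - [[0.3,0,0],[0,0,0],0.67]
    - [[0.4,0,0],[0,0,0],0.67]
    - [[0.4,0,0],[0,0,0],0.67]
    - [[0.3,0,0],[0,0,0],0.67]
    - [[0,0,0.2],[0,0,0],0.67]
    - [[0,0,0.2],[0,0,0],0.67]
    - [[0,0,0.13],[0,0,0],0.67]
    - [[0,0,0],[0,0,0],0.67]
    - [[0,0,0],[0,0,0],0.67]

```text
t: 26.45
position: [505.7, 109.0, 89.1]
orientation: [-0.001, 0.632, 0.775, -0.0]
contact_force: [0.8, -0.2, -0.4]
width: 0.331
grip_force: 0.0
```

```bash
python3 - <<'E'
from h import *
to([506.6,107.9,80])
E
```

```text
t 26.45 pos [505.7 109.   89.1] F [ 0.8 -0.2 -0.4] w 0.331 gf 0.0 yaw_y 11.65 tilt [-0.0011  0.0003]
tool delta/100 [-0.0122  0.0071  0.0907]
```

Call:
servo_tool:
  deltas:
    - [[-0.01,0.005,0.03],[0,0,0],0.67]
    - [[0,0,0.03],[0,0,0],0.67]
    - [[0,0,0.02],[0,0,0],0.67]
    - [[0,0,0.01],[0,0,0],0.67]
    - [[0,0,0],[0,0,0],0.67]

```text
t: 26.95
position: [507.0, 107.2, 79.9]
orientation: [-0.0, 0.632, 0.775, -0.0]
contact_force: [-0.2, -0.6, -0.5]
width: 0.33
grip_force: 0.0
```

Call:
servo_tool:
  deltas:
    - [[0,0,0.01],[0,0,0],0.67]
    - [[0,0,0.008],[0,0,0],0.67]
    - [[0,0,0],[0,0,0],0.67]

```text
t: 27.25
position: [507.2, 107.3, 78.3]
orientation: [0.0, 0.632, 0.775, 0.0]
contact_force: [-0.2, -0.4, 2.1]
width: 0.333
grip_force: 1.2
```

Call:
servo_tool:
  deltas:
    - [[0,0,0.008],[0,0,0],0.67]
    - [[0,0,0.006],[0,0,0],0.67]
    - [[0,0,0],[0,0,0],0.67]

```text
t: 27.55
position: [507.3, 107.3, 77.5]
orientation: [0.0, 0.632, 0.775, 0.0]
contact_force: [-1.9, -0.2, 10.6]
width: 0.324
grip_force: 5.2
```

Call:
servo_tool:
  deltas:
    - [[0,0,-0.03],[0,0,0],0.67]
    - [[0,0,-0.2],[0,0,0],0.67]
    - [[0,0,-0.4],[0,0,0],0.67]
    - [[-0.3,0,0],[0,0,0],0.3]
    - [[-0.4,0,0],[0,0,0],0.2]
    - [[-0.4,0,0],[0,0,0],0.2]
    - [[-0.4,0,0],[0,0,0],0.2]
    - [[-0.4,0,0],[0,0,0],0.2]
    - [[0,0,0],[0,0,0],0.2]
    - [[0,0,0],[0,0,0],0.2]

```text
t: 28.55
position: [545.1, -79.5, 139.4]
orientation: [-0.0, 0.633, 0.774, 0.0]
contact_force: [0.6, -0.2, 0.1]
width: 0.8
grip_force: 0.0
```

```bash
python3 - <<'E'
from h import *
snap('scene','p6.png',(130,110,390,310),3)
E
```

```text
(no output)
```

View pics/p6.png

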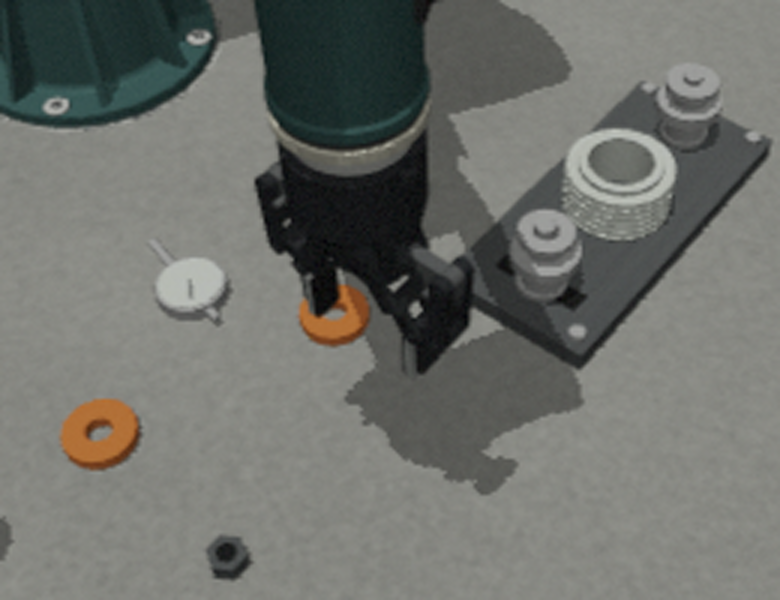

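The finished stack at (546,250) matches the example at (690,100). The gripper is clear and the nut is untouched at (228,556).

```bash
python3 -c "
from h import *
print(r.job_done())"
```

```text
the job is handed in; nothing more can be done
None
```

The bare stud now carries the spacer, washer and flanged bushing (flange up), each pushed home with force readings of no more than about 16 N; the nut and piston were left alone, the gripper is open and clear, and the job was handed in at about 29 s.

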